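# Clear the riser jig and hold a panel against its sprung stop

### The job

A small wooden riser for the pastry counter is being put together on the jig board: with the sweeper, and not with your fingers, push the three chocolate tablets off the board into the steel tray at its side, then stand the sweeper upright on the counter and let go of it. Then, as a third hand, bring the standing panel upright and square against the black sprung stop bar with their ends in line, press it there from the gripper with a steady 10 N or so, and finish while still holding it pressed, standing on the board, so that a colleague can drive the screws. Never push the bar to the end of its travel, and leave the jar, mug and screwdriver where they are.

Things in the scene. Friction and masses are not known exactly. Their poses are not given: they have to be found in the camera images.
- jig: Fixed wooden board 340 x 260 mm, 40 mm thick, with a low aluminium fence. Origin on the counter under the work area; x towards the fence, y along it, z up. Board spans x -140 to 200, y -130 to 130, top z 40; edges have no rim. The fence, 24 mm above the board, spans x 160 to 176, y -100 to 100.
- tray (a point): Middle of the floor (z 15) of the fixed open steel tray that butts against the board's -y edge, axes as the jig's. In jig frame it spans x -60 to 160, y -255 to -130; its 4 mm walls on the other three sides are level with the board's top, so pieces pushed over the edge drop 25 mm into it.
- stop_bar: Black bar before the fence: 14 mm thick (x), 150 mm long (y), top 23 mm above the board. Origin: middle of its front (-x) face, at the board's top; axes as the jig's. At rest its front is at jig x 100; pushed to jig +x it slides back on springs, 0.6 N per mm (10 N at 17 mm), end of travel 40 mm. It springs forward when let go.
- panel: Wooden panel standing on the board, on the side of the tablets away from the fence: 28 mm thick (x), 150 mm long (y), 70 mm tall, about 0.2 kg. Origin: centre of its underside. Its +x face goes against the bar. Its top is 46 mm above bar and fence, so its upper part can be pinched across the thickness while pressed.
- sweeper: Sweeper standing on the counter at the jig's +y side: dark wooden head 90 mm long (x), 34 mm thick (y), 30 mm tall, with a white upright flat grip on its middle, 36 mm (x) by 22 mm (y), up to 112 mm. About 0.2 kg. Origin: centre of its underside. Its two 90 mm faces (+y, -y) do the sweeping.
- tablet0: Square dark chocolate tablet 26 x 26 mm, 12 mm thick, rigid, 15 g, lying on the board between panel and stop bar. Origin at the centre of its underside.
- tablet1: Square dark chocolate tablet 26 x 26 mm, 12 mm thick, rigid, 15 g, lying on the board between panel and stop bar. Origin at the centre of its underside.
- tablet2: Round milk chocolate tablet, diameter 28 mm, 12 mm thick, rigid, 15 g, lying on the board between panel and stop bar. Origin at the centre of its underside.
- jar: Bystander: amber jar with a steel cap, diameter 70 mm, 110 mm tall, on the counter. Origin at the centre of its underside.
- cup: Bystander: white mug, diameter 76 mm, 75 mm tall, on the counter. Origin at the centre of its underside.
- screwdriver: Bystander: the colleague's screwdriver, 160 mm long, lying on the counter beyond the tray.

How it is judged:
By the outcome, as a careful person would: the job done as asked, in the order asked, and still so for the second after the job is handed in, while the arm keeps its last pose, push and grip.
It also fails if it takes over 64 s, if anything falls off the work surface, if the arm or the gripper's body presses on something with over 40 N, if the wrist force passes 120 N, or if a joint passes its speed limit or range.

### The arm

A 6-joint arm with a two-finger parallel gripper is mounted at the origin on the work surface. World frame = base frame: x ahead of the robot, y to its left, z up, the work surface at z = 0. Lengths are in mm, angles in degrees, forces in N, time in s.
With the tool pointing down it reaches from about 400 to 825 mm from the base axis. Payload 7 kg.
Tool frame: the origin (TCP) lies midway between the tips of the shut fingers; the grasp point (between the pads) lies 19 mm behind it; z points along the fingers, y is the line along which they close (so a half turn about z gives the same grasp; the last joint's range is limited). The gripper opens to 85 mm and grips with 20 to 120 N. Pads are 22 mm wide; open, the fingers measure 114 mm over their backs; the gripper's body (76 mm by 85 mm) begins 54 mm behind the grasp point. The pads swing forward as they close: fully open they stand 13 mm farther back than shut.
Start: joints at [-55.628, 20.546, 0.682, 0, -70.136, -16.507], TCP at [207.044, -642.439, 209.402] pointing down, gripper open.
Joint ranges: [-176.03, 176.03], [-82.01, 121.73], [-58.28, 71.71], [-173.87, 95.51], [-174.79, -0.11], [-173.66, 173.66]. Speed limits (degrees/s): [136.94, 136.94, 172.46, 180, 180, 180].

### API

Orientations are given as a 3x3 rotation matrix whose columns are the frame's x, y, z axes.
In Python, from cell import state, cams, ctrl gives the robot as it stands.
- The arm moves only by the tool jog_arm, never from a script. Its argument "deltas" is a list of rows, each a list of 7 numbers: the turn, a rotation vector about the tool's x, y, z as a fraction of full scale, then the shift along the tool's x, y, z as a fraction of full scale, then the closure, from -1 (fully open) to 1 (shut), so that 0 is half open. In form: [[ax, ay, az, x, y, z, claw], ...]. A call has 1 to 8 rows; each row shifts and turns the commanded pose from where the row before left it, along the tool's axes as they then stand; what a row does not reach is not made up. Full scale, the value 1, is 0.1 m for a shift and 30 degrees for a turn. A row lasts 1/10 s, in which the tool goes at most 50 mm and 8.59 degrees, less where a joint would pass 70% of its speed; a pose out of reach is approached as far as the arm can. A call with a number of a shift or a turn outside -1 to 1 is refused whole. A call with a gripper value outside its range is refused whole. The fingers move at their own pace and stop on an object; "grip_force" is the grip in N (left out, the last holds). Time passes only in rows, so rows that do not move let the fingers close. It gives the time, the measured TCP pose, the force and the opening at its end, in the units of the state.
- state(): the state, without advancing time (a new reading comes with each control period).
- cams.grab_frame(name): name is "scene" or "side" or "wrist"; returns the picture (400x640x3 uint8, blue, green, red); there is no depth.
- cams.camera_params(name): a dict with "intrinsics" (3x3 intrinsics, pixels), "rvec" (rotation vector, rad) and "tvec" (3), from world to camera coordinates, as OpenCV has them. Camera axes: x right, y down, z forward; pixel columns grow to the right and rows downward; lengths in mm; the calibration is good to about 2 mm. The wrist camera is an equidistant fisheye: a pixel r from the principal point sees the ray r / f radians off the axis. A picture is of the moment at which its call begins: read the wrist's pose just before it. camera_params takes no time and is no camera call; for the wrist camera it gives the pose at the moment of the call.
- ctrl.sign_off(): hands the job in, once; it reports no verdict.
The state is a dict: "time": time; "q": joint angles; "qvel": joint speeds; "effort": joint torques, N m; "tool_pos": TCP position; "tool_rot": TCP orientation; "wrist_force": force on the tool from outside, world axes, zero at the start; "ft_torque": the same for the moment, N m; "finger_gap": opening from 0.0 (shut) to 1.0 (fully open).
Only numpy, scipy, OpenCV 4.12 (cv2) and the standard library are available. Lean on these libraries where they do the work, as an engineer would, in place of code of your own. Each camera call takes 0.05 s, during which the arm holds its last target. There are 200 camera calls.

## Working session

There is one attempt and no reset: what is moved stays moved. The work goes in short steps, Python scripts to look and compute and a tool call to move; the robot and the scene stay as the last step left them, time stands still between calls to the robot, and variables do not carry over. Pictures are saved under pics/ and viewed, on a budget of 10 in all, crops included, one or two more only if the job needs it, and the job is handed in when it is done.

Besides the shell and the picture viewer there is one more tool, called after ">>>" by a JSON object that holds its "op" and its "data", one argument or row to a line. jog_arm: Moves the arm, as the interface text tells. Its arguments: {"type":"object","properties":{"deltas":{"type":"array","items":{"type":"array","items":{"type":"number"}}},"grip_force":{"type":"number"}},"required":["deltas"]}

```bash
ls; mkdir -p pics; python3 - <<'E'
from cell import state,cams,ctrl
import cv2,json
s=state();print(s)
for n in("scene","side"):
    cv2.imwrite(f"pics/{n}0.png",cams.grab_frame(n));print(n,cams.camera_params(n))
E
```

```text
pics
{'time': 0.0, 'q': array([-5.56309590e+01,  2.05906986e+01,  6.33152506e-01, -2.17283586e-02,
       -7.01352968e+01, -1.65050602e+01]), 'qvel': array([-0.0167538 , -0.08640635, -0.07586654, -0.00699269, -0.03599971,
        0.10878854]), 'effort': array([ 1.96799856e-04, -5.83315694e+01,  2.93425137e+01,  6.93643570e+00,
       -5.74767400e-03,  2.30480441e-05]), 'tool_pos': array([ 206.86000785, -641.96918717,  208.46224512]), 'tool_rot': array([[-9.51827010e-01, -3.06634893e-01, -6.20345478e-04],
       [-3.06635497e-01,  9.51825774e-01,  1.53884590e-03],
       [ 1.18596966e-04,  1.65493504e-03, -9.99998624e-01]]), 'wrist_force': array([0.26313519, 0.754014  , 0.13936919]), 'ft_torque': array([-0.00654949,  0.0257439 , -0.00544948]), 'finger_gap': 0.995829500878268}
scene {'intrinsics': array([[507.46997687,   0.        , 310.50386618],
       [  0.        , 507.46997687, 196.88274913],
       [  0.        ,   0.        ,   1.        ]]), 'rvec': array([ 2.34236238,  1.16783107, -0.31684021]), 'tvec': array([-316.99905619, -353.61869771, 1358.28081847])}
side {'intrinsics': array([[464.11315317,   0.        , 319.77622417],
       [  0.        , 464.11315317, 200.41264938],
       [  0.        ,   0.        ,   1.        ]]), 'rvec': array([ 0.60844955, -2.58361592,  1.27140187]), 'tvec': array([486.77790453, 207.92165333, 726.98360736])}
```

View pics/scene0.png

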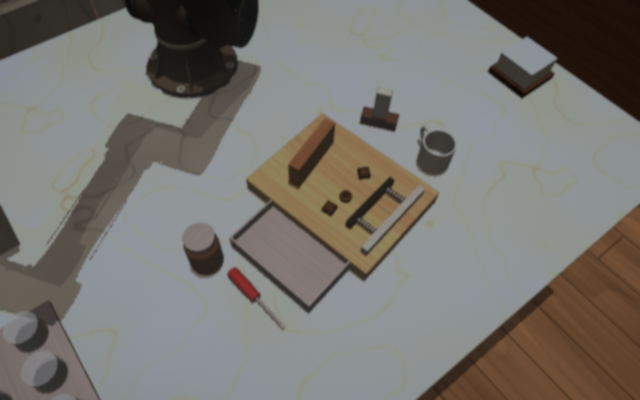

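View pics/side0.png

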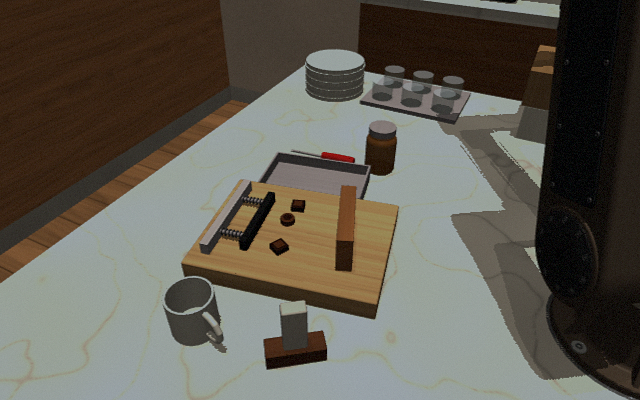

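Scene: board corners at about (323,114), (248,181), (437,194) and (362,268). Sweeper at (380,110), panel upright at (310,152), and tablets at (364,173), (346,196) and (329,208). Side: sweeper at (295,340), panel at (346,228). I'll crop both views for precise pixels.

```bash
python3 - <<'E'
import cv2
a=cv2.imread("pics/scene0.png")[80:290,230:470];cv2.imwrite("pics/sceneC.png",cv2.convertScaleAbs(cv2.resize(a,(684,598),interpolation=cv2.INTER_CUBIC),alpha=1.5))
a=cv2.imread("pics/side0.png")[160:380,160:420];cv2.imwrite("pics/sideC.png",cv2.convertScaleAbs(cv2.resize(a,(702,594),interpolation=cv2.INTER_CUBIC),alpha=1.3))
E
```

```text
(no output)
```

View pics/sceneC.png

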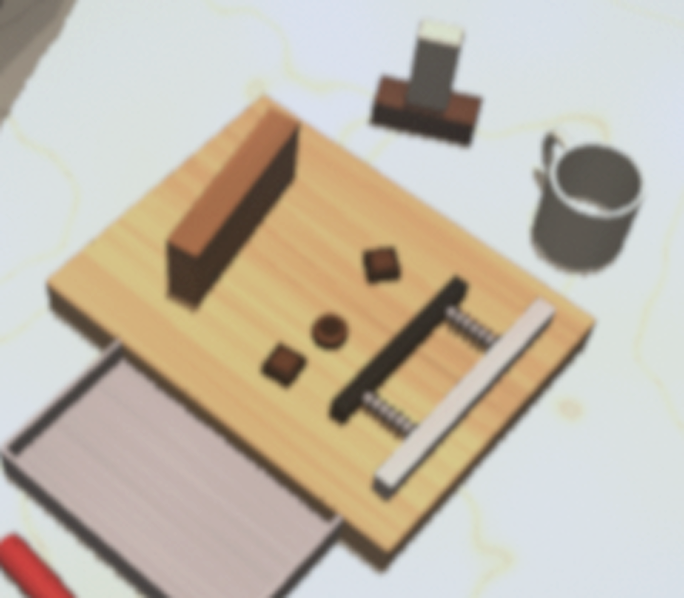

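View pics/sideC.png

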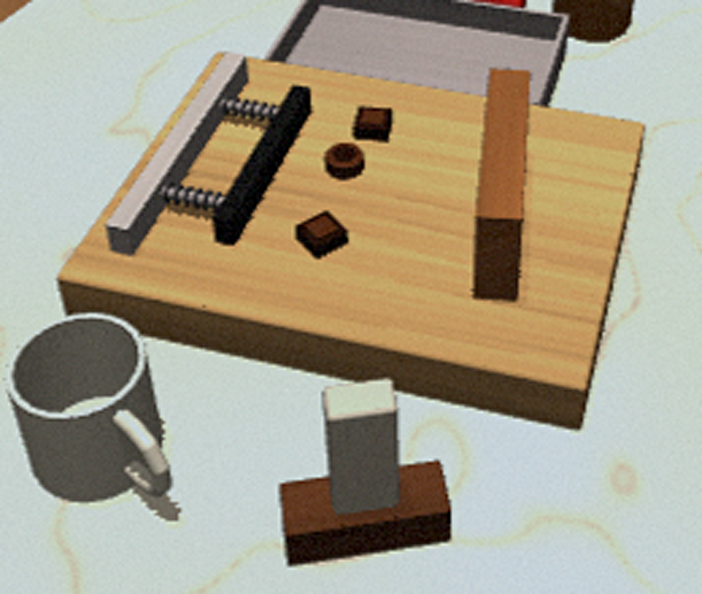

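```bash
cat > h.py <<'E'
import numpy as np,cv2
from scipy.optimize import least_squares
from cell import state,cams,ctrl
P={n:cams.camera_params(n) for n in("scene","side")}
def px(n,p):
    c=P[n];return cv2.projectPoints(np.float64(p).reshape(-1,3),c["rvec"],c["tvec"],c["intrinsics"],None)[0][:,0]
def full(n,uv):
    uv=np.float64(uv);return uv/2.85+[230,80] if n=="scene" else uv/2.7+[160,160]
def fit(obs,x0,z0=0,yaw=True):
    def r(v,o=obs):
        c,s=np.cos(v[2]),np.sin(v[2]);out=[]
        for n,l in o.items():
            l=np.float64(l);w=l[:,:3]@np.array([[c,s,0],[-s,c,0],[0,0,1]])+[v[0],v[1],z0]
            out.append(px(n,w)-full(n,l[:,3:]))
        return np.vstack(out).ravel()
    f=lambda v:r(v) if yaw else np.r_[r([v[0],v[1],0]),v[2]]
    s=least_squares(f,x0,x_scale=[100,100,.3],loss="soft_l1");return s.x,np.abs(s.fun).reshape(-1)[:].round(1)
E
python3 - <<'E'
from h import *
np.set_printoptions(suppress=True,linewidth=200)
jig={"scene":[(-140,130,40,265,97),(-140,-130,40,48,286),(200,130,40,594,322),(200,-130,40,383,551),(200,130,0,590,348),(200,-130,0,383,572)],
"side":[(-140,130,40,584,388),(-140,130,0,581,428),(-140,-130,40,644,124),(200,130,40,58,281),(200,130,0,63,312)]}
pan={"scene":[(-14,75,70,275,108),(14,75,70,299,124),(14,-75,70,193,257),(-14,-75,70,168,240),(14,-75,0,195,309),(-14,-75,0,170,294)],
"side":[(14,75,70,475,218),(-14,75,70,522,217),(14,75,0,475,297),(-14,75,0,518,300),(14,-75,70,489,69),(-14,-75,70,529,71)]}
sw={"scene":[(-45,-17,0,370,124),(45,-17,0,470,146),(-45,17,30,381,77),(45,17,30,482,97),(-18,11,112,419,21),(18,11,112,462,30),(18,-11,112,458,48),(-18,-11,112,416,40)],
"side":[(45,17,0,289,564),(-45,17,0,449,541),(45,-17,30,280,486),(-45,-17,30,439,463),(18,-11,112,323,392),(-18,-11,112,392,381),(-18,11,112,397,408),(18,11,112,328,418)]}
best=None
for y in np.arange(-3,3,.7):
    a=fit(jig,[500,0,y])
    if best is None or a[1].sum()<best[1].sum():best=a
J=best[0];print("jig",J,np.degrees(J[2]),best[1])
for n in jig: print(n,fit({n:jig[n]},J)[0])
c,s=np.cos(J[2]),np.sin(J[2]);R=np.array([[c,-s],[s,c]])
def rep(n,v,yaw=True): print(n,v[:2].round(1),"jig",(R.T@(v[:2]-J[:2])).round(1),"relyaw",np.degrees(v[2]-J[2]).round(2) if yaw else "")
for nm,o,z in(("panel",pan,40),("sweeper",sw,0)):
    v,e=fit(o,J,z);rep(nm,v);print(e)
    for n in o: rep(n,fit({n:o[n]},J,z)[0])
for nm,a,b,z in(("tA",(381,258),(322,230),52),("tB",(286,361),(374,117),52),("round",(330,325),(344,155),52),("mug",(597,185),(78,364),75)):
    v,e=fit({"scene":[(0,0,0,*a)],"side":[(0,0,0,*b)]},np.r_[J[:2],0],z,False);rep(nm,v,False);print(e)
E
```

```text
jig [529.99501139  54.19374682  -6.09125864] -349.00341183061346 [0.2 1.6 1.5 1.8 2.  0.5 1.8 1.4 0.8 0.  0.3 1.9 0.5 0.3 0.4 1.2 0.8 1.9 1.9 2.7 0.3 2. ]
scene [529.64125273  54.61356557  -6.09276735]
side [530.18772004  54.03474934  -6.09029792]
panel [469.7  45.3] jig [-60.9   2.8] relyaw 10.21
[1.5 0.4 1.  0.8 1.9 0.1 0.8 0.  1.3 0.1 0.7 0.3 0.  1.4 0.4 0.1 1.  0.3 0.2 0.3 0.  1.3 0.5 1.2]
scene [470.5  44.7] jig [-60.2   2. ] relyaw 9.08
side [469.4  46.2] jig [-61.    3.7] relyaw 10.47
sweeper [449.8 269.1] jig [-37.7 226.2] relyaw 25.87
[0.3 0.2 0.3 0.6 0.1 1.4 0.6 0.5 1.2 1.6 1.4 1.4 1.  1.  0.3 1.5 0.3 1.4 1.3 0.1 0.4 1.8 0.9 2.4 0.4 3.2 0.3 2.8 1.  0.2 0.3 0. ]
scene [451.2 266. ] jig [-37.  222.9] relyaw 27.22
side [449.3 270.6] jig [-37.9 227.8] relyaw 26.09
tA [562.9 118.7] jig [44.6 57. ] relyaw 
[0.6 0.2 0.3 0.4 0. ]
tB [590.3   0.5] jig [ 48.9 -64.2] relyaw 
[0.3 0.4 0.4 0.3 0. ]
round [587.1  47.1] jig [ 54.7 -17.8] relyaw 
[0.4 0.  0.3 0.1 0. ]
mug [616.1 291.9] jig [129.8 216.9] relyaw 
[0.2 2.8 0.1 0.9 0. ]
```

Scene crop: board corners (265,97), (48,286), (594,322) and (383,551); panel skewed by about 10°. The side crop agrees to about 2 px. I have the poses, so I'm starting to move.

>>> {"op": "jog_arm", "data": {
  "deltas": [
    [0, 0, 0, -0.2, 0.19, 0, -1],
    [0, 0, 0, -0.32, 0.3, 0, -1],
    [0, 0, 0, -0.32, 0.3, 0, -1],
    [0, 0, 0, -0.32, 0.3, 0, -1],
    [0, 0, 0, -0.32, 0.3, 0, -1],
    [0, 0, 0, -0.32, 0.3, 0, -1],
    [0, 0, 0, -0.32, 0.3, 0, -1],
    [0, 0, 0, -0.32, 0.3, 0, -1]
  ]
}}

```text
time: 0.9
tool_pos: [369.4, -347.9, 209.3]
tool_rot: [[-0.952, -0.307, -0.0], [-0.307, 0.952, 0.0], [0.0, 0.0, -1.0]]
wrist_force: [0.9, -0.4, -0.6]
finger_gap: 1.002
```

>>> {"op": "jog_arm", "data": {
  "deltas": [
    [0, 0, 0, -0.32, 0.3, 0, -1],
    [0, 0, 0, -0.32, 0.3, 0, -1],
    [0, 0, 0, -0.32, 0.3, 0, -1],
    [0, 0, 0, -0.32, 0.3, 0, -1],
    [0, 0, 0, -0.32, 0.3, 0, -1],
    [0, 0, 0, -0.2, 0.38, 0, -1],
    [0, 0, 0, -0.1, 0.41, 0, -1],
    [0, 0, 0, -0.1, 0.41, 0, -1]
  ]
}}

```text
time: 1.7
tool_pos: [476.2, -29.6, 209.0]
tool_rot: [[-0.952, -0.307, -0.001], [-0.307, 0.952, -0.0], [0.001, 0.0, -1.0]]
wrist_force: [0.2, 0.2, 0.2]
finger_gap: 0.998
```

>>> {"op": "jog_arm", "data": {
  "deltas": [
    [0, 0, 0, -0.1, 0.41, 0, -1],
    [0, 0, 0, -0.1, 0.41, 0, -1],
    [0, 0, 0, -0.1, 0.41, 0, -1],
    [0, 0, 0, -0.1, 0.41, 0, -1],
    [0, 0, -0.21, 0, 0, 0, -1],
    [0, 0, -0.21, 0, 0, 0, -1],
    [0, 0, -0.21, 0, 0, 0, -1],
    [0, 0, 0, 0, 0, 0, -1]
  ]
}}

```text
time: 2.5
tool_pos: [464.0, 137.2, 209.1]
tool_rot: [[-0.8, -0.6, -0.001], [-0.6, 0.8, -0.0], [0.001, 0.0, -1.0]]
wrist_force: [-0.1, -1.3, -0.1]
finger_gap: 1.004
```

>>> {"op": "jog_arm", "data": {
  "deltas": [
    [0, 0, 0, -0.225, 0.38, 0, -1],
    [0, 0, 0, -0.225, 0.38, 0, -1],
    [0, 0, 0, -0.225, 0.38, 0, -1],
    [0, 0, 0, 0, 0, 0.3, -1],
    [0, 0, 0, 0, 0, 0.4, -1],
    [0, 0, 0, 0, 0, 0.4, -1],
    [0, 0, 0, 0, 0, 0.27, -1],
    [0, 0, 0, 0, 0, 0, -1]
  ]
}}

```text
time: 3.3
tool_pos: [448.1, 266.4, 68.7]
tool_rot: [[-0.803, -0.595, -0.005], [-0.595, 0.803, -0.005], [0.007, -0.001, -1.0]]
wrist_force: [-0.5, 0.1, 0.0]
finger_gap: 1.004
```

>>> {"op": "jog_arm", "data": {
  "deltas": [
    [0, 0, 0, 0, 0, 0, 0],
    [0, 0, 0, 0, 0, 0, 0.3],
    [0, 0, 0, 0, 0, 0, 0.5],
    [0, 0, 0, 0, 0, 0, 0.7],
    [0, 0, 0, 0, 0, 0, 1],
    [0, 0, 0, 0, 0, 0, 1],
    [0, 0, 0, 0, 0, 0, 1],
    [0, 0, 0, 0, 0, 0, 1]
  ],
  "grip_force": 50
}}

```text
time: 4.1
tool_pos: [450.9, 269.3, 73.7]
tool_rot: [[-0.801, -0.599, 0.002], [-0.599, 0.801, 0.001], [-0.002, 0.0, -1.0]]
wrist_force: [-1.2, -1.2, 6.8]
finger_gap: 0.244
```

```bash
python3 - <<'E'
from cell import state,cams
import cv2
s=state();print(s["tool_pos"],s["tool_rot"],s["finger_gap"],s["wrist_force"],s["q"])
cv2.imwrite("pics/g1.png",cv2.convertScaleAbs(cv2.resize(cams.grab_frame("side")[200:400,160:420],None,fx=2.5,fy=2.5),alpha=1.3))
E
```

```text
[450.87350658 269.30422569  73.68768822] [[-8.00939268e-01 -5.98743233e-01  1.68245285e-03]
 [-5.98741879e-01  8.00941035e-01  1.27299871e-03]
 [-2.10974489e-03  1.22396790e-05 -9.99997774e-01]] 0.24411801780649728 [-1.22469383 -1.24375095  6.77313691] [ 5.22957110e+01  1.40855944e+01 -2.84693427e+01  4.30601036e-02
 -4.73284089e+01 -1.05544924e+02]
```

View pics/g1.png

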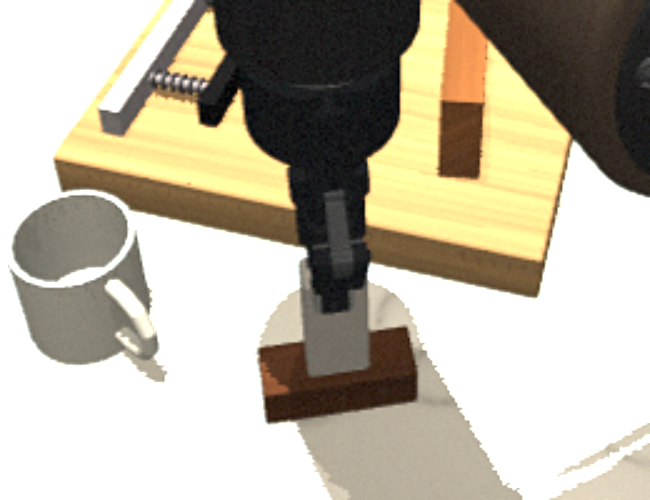

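Side view: fingers centred on the white grip, sweeper upright on the counter and mug untouched. Next I lift, square it to the jig and carry it over.

>>> {"op": "jog_arm", "data": {
  "deltas": [
    [0, 0, 0, 0, 0, -0.2, 1],
    [0, 0, 0, 0, 0, -0.4, 1],
    [0, 0, 0, 0, 0, -0.36, 1],
    [0, 0, 0.215, 0, 0, 0, 1],
    [0, 0, 0.215, 0, 0, 0, 1],
    [0, 0, 0.215, 0, 0, 0, 1],
    [0, 0, 0.215, 0, 0, 0, 1],
    [0, 0, 0, 0, 0, 0, 1]
  ]
}}

```text
time: 4.95
tool_pos: [449.9, 268.6, 168.3]
tool_rot: [[-0.982, -0.188, -0.0], [-0.188, 0.982, 0.0], [0.0, 0.0, -1.0]]
wrist_force: [0.6, -0.2, -2.3]
finger_gap: 0.243
```

>>> {"op": "jog_arm", "data": {
  "deltas": [
    [0, 0, 0, -0.1, -0.14, 0, 1],
    [0, 0, 0, -0.2, -0.27, 0, 1],
    [0, 0, 0, -0.22, -0.29, 0, 1],
    [0, 0, 0, -0.2, -0.27, 0, 1],
    [0, 0, 0, -0.13, -0.17, 0, 1],
    [0, 0, 0, 0, 0, 0, 1],
    [0, 0, 0, 0, 0, 0, 1]
  ]
}}

```text
time: 5.65
tool_pos: [555.1, 172.6, 167.9]
tool_rot: [[-0.982, -0.191, -0.001], [-0.191, 0.982, -0.0], [0.001, -0.0, -1.0]]
wrist_force: [-1.2, 0.6, -1.7]
finger_gap: 0.241
```

```bash
cat >> h.py <<'E'
J=np.array([530.,54.2]);YAW=11.0
def jigpos():
    s=state();a=np.radians(YAW);c,q=np.cos(a),np.sin(a)
    t=s["tool_pos"];d=t[:2]-J;R=s["tool_rot"]
    print("t",round(s["time"],2),"jig",(np.array([[c,q],[-q,c]])@d).round(1),"z",t[2].round(1),"heading-jig",(np.degrees(np.arctan2(R[1,1],R[0,1]))-YAW).round(2),"tilt",R[:,2].round(3),"F",(np.array([[c,q,0],[-q,c,0],[0,0,1]])@s["wrist_force"]).round(1),"gap",s["finger_gap"].round(3),"q",s["q"].round(0))
E
python3 -c "
from h import *;jigpos()
cv2.imwrite('pics/s1.png',cv2.convertScaleAbs(cv2.resize(cams.grab_frame('side')[130:310,160:420],None,fx=2.7,fy=2.7),alpha=1.2))"
```

```text
Traceback (most recent call last):
  File "h.py", line 22, in jigpos
    print("t",round(s["time"],2),"jig",(np.array([[c,q],[-q,c]])@d).round(1),"z",t[2].round(1),"heading-jig",(np.degrees(np.arctan2(R[1,1],R[0,1]))-YAW).round(2),"tilt",R[:,2].round(3),"F",(np.array([[c,q,0],[-q,c,0],[0,0,1]])@s["wrist_force"]).round(1),"gap",s["finger_gap"].round(3),"q",s["q"].round(0))
                                                                                                                                                                                                                                                                    ^^^^^^^^^^^^^^^^^^^^^
AttributeError: 'float' object has no attribute 'round'
```

>>> {"op": "jog_arm", "data": {
  "deltas": [
    [0, 0, 0, 0, 0, 0.2, 1],
    [0, 0, 0, 0, 0, 0.2, 1],
    [0, 0, 0, 0, 0, 0.1, 1],
    [0, 0, 0, 0, 0, 0.02, 1],
    [0, 0, 0, 0, 0, 0, 1],
    [0, 0, 0, 0, 0, 0, 1]
  ]
}}

```text
time: 6.25
tool_pos: [555.8, 173.6, 117.4]
tool_rot: [[-0.982, -0.191, 0.001], [-0.191, 0.982, 0.001], [-0.001, 0.0, -1.0]]
wrist_force: [0.5, 0.2, -1.3]
finger_gap: 0.245
```

```bash
sed -i 's/s\["finger_gap"\].round(3)/round(s["finger_gap"],3)/' h.py
python3 -c "
from h import *;jigpos()
cv2.imwrite('pics/s1.png',cv2.convertScaleAbs(cv2.resize(cams.grab_frame('side')[130:310,160:420],None,fx=2.7,fy=2.7),alpha=1.2))"
```

```text
t 6.25 jig [ 48.1 112.3] z 117.4 heading-jig 90.01 tilt [ 0.001  0.001 -1.   ] F [ 0.5  0.1 -1.3] gap 0.245 q [  37.   16.  -18.    0.  -55. -116.]
```

View pics/s1.png

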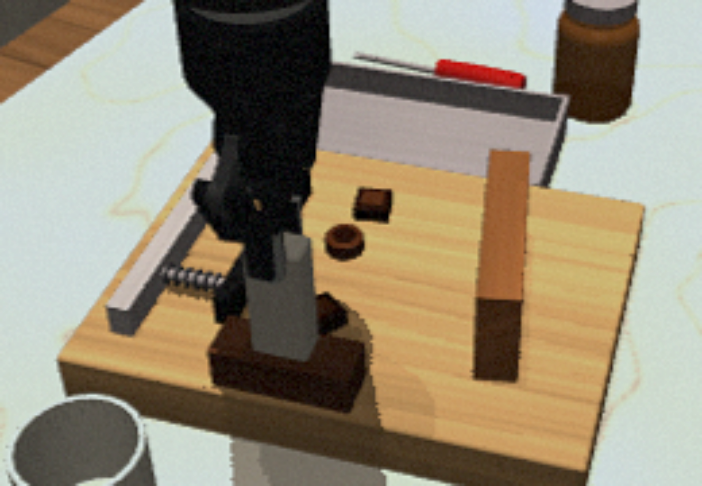

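Side view: head on the board at (285,365), clear of the bar. Tablets ahead at (330,315), (344,240) and (374,203). Sweeping now.

>>> {"op": "jog_arm", "data": {
  "deltas": [
    [0, 0, 0, 0.03, -0.1, 0, 1],
    [0, 0, 0, 0, -0.15, 0, 1],
    [0, 0, 0, 0, -0.15, 0, 1],
    [0, 0, 0, 0, -0.15, 0, 1],
    [0, 0, 0, 0, -0.15, 0, 1],
    [0, 0, 0, 0, -0.15, 0, 1],
    [0, 0, 0, 0, -0.15, 0, 1],
    [0, 0, 0, 0, -0.15, 0, 1]
  ]
}}

```text
time: 7.1
tool_pos: [574.5, 58.2, 116.4]
tool_rot: [[-0.982, -0.19, 0.0], [-0.19, 0.982, 0.0], [-0.0, 0.0, -1.0]]
wrist_force: [0.5, 0.5, -1.9]
finger_gap: 0.243
```

>>> {"op": "jog_arm", "data": {
  "deltas": [
    [0, 0, 0, 0, -0.15, 0, 1],
    [0, 0, 0, 0, -0.15, 0, 1],
    [0, 0, 0, 0, -0.15, 0, 1],
    [0, 0, 0, 0, -0.15, 0, 1],
    [0, 0, 0, 0, -0.15, 0, 1],
    [0, 0, 0, 0, -0.15, 0, 1],
    [0, 0, 0, 0, -0.15, 0, 1],
    [0, 0, 0, 0, -0.1, 0, 1]
  ]
}}

```text
time: 7.9
tool_pos: [596.3, -54.8, 116.3]
tool_rot: [[-0.982, -0.19, -0.0], [-0.19, 0.982, -0.0], [0.0, -0.0, -1.0]]
wrist_force: [0.8, -0.2, -2.2]
finger_gap: 0.242
```

>>> {"op": "jog_arm", "data": {
  "deltas": [
    [0, 0, 0, 0, -0.1, 0, 1],
    [0, 0, 0, 0, -0.1, 0, 1],
    [0, 0, 0, 0, -0.05, 0, 1],
    [0, 0, 0, 0, 0, 0, 1],
    [0, 0, 0, 0, 0, 0, 1]
  ]
}}

```text
time: 8.4
tool_pos: [600.8, -77.7, 116.4]
tool_rot: [[-0.982, -0.19, -0.0], [-0.19, 0.982, 0.0], [0.0, 0.0, -1.0]]
wrist_force: [-0.1, -0.2, -2.5]
finger_gap: 0.245
```

```bash

python3 -c "
from h import *;jigpos()
a=cv2.resize(cams.grab_frame('side')[130:310,160:420],None,fx=2.2,fy=2.2);b=cv2.resize(cams.grab_frame('scene')[80:310,230:470],None,fx=1.7,fy=1.7)[:a.shape[0]]
a=a[:b.shape[0]];b=cv2.resize(b,(228,int(b.shape[0]*228/b.shape[1]))) if 0 else b
cv2.imwrite('pics/s2.png',cv2.convertScaleAbs(np.hstack([a,b])[:,:],alpha=1.3)) if a.shape[1]+b.shape[1]<=800 else cv2.imwrite('pics/s2.png',cv2.convertScaleAbs(cv2.resize(np.hstack([a,b]),(800,int(800*a.shape[0]/(a.shape[1]+b.shape[1])))),alpha=1.3))"
```

```text
t 8.4 jig [  44.3 -143. ] z 116.4 heading-jig 89.96 tilt [-0.  0. -1.] F [-0.1 -0.2 -2.5] gap 0.245 q [ 11.  18. -15.  -0. -56. -90.]
```

View pics/s2.png

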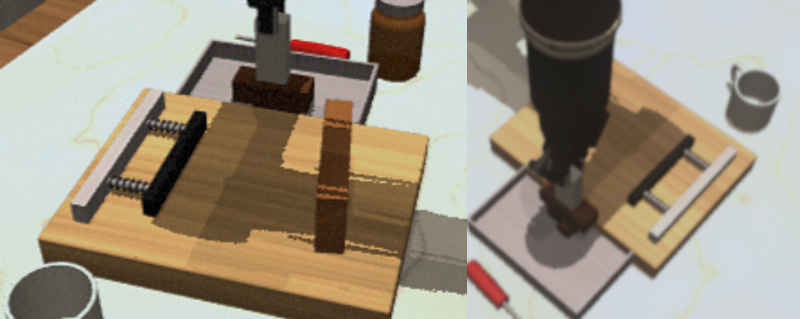

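Board clear in both views, head over the tray at side (272,90). Taking the sweeper back to the +y side.

>>> {"op": "jog_arm", "data": {
  "deltas": [
    [0, 0, 0, 0, 0.1, -0.2, 1],
    [0, 0, 0, 0, 0.25, -0.2, 1],
    [0, 0, 0, 0, 0.4, 0, 1],
    [0, 0, 0, 0, 0.4, 0, 1],
    [0, 0, 0, 0, 0.4, 0, 1],
    [0, 0, 0, 0, 0.4, 0, 1],
    [0, 0, 0, 0, 0.4, 0, 1],
    [0, 0, 0, 0, 0.2, 0, 1]
  ]
}}

```text
time: 9.3
tool_pos: [551.6, 175.7, 156.7]
tool_rot: [[-0.981, -0.193, 0.001], [-0.193, 0.981, 0.001], [-0.001, 0.001, -1.0]]
wrist_force: [-0.1, -0.3, -2.4]
finger_gap: 0.248
```

>>> {"op": "jog_arm", "data": {
  "deltas": [
    [0, 0, 0, 0.16, 0.22, 0, 1],
    [0, 0, 0, 0.22, 0.3, 0, 1],
    [0, 0, 0, 0.22, 0.3, 0, 1],
    [0, 0, 0, 0.16, 0.22, 0, 1],
    [0, 0, 0, 0.06, 0.1, 0, 1],
    [0, 0, 0, 0, 0, 0.2, 1],
    [0, 0, 0, 0, 0, 0.3, 1],
    [0, 0, 0, 0, 0, 0.2, 1]
  ]
}}

```text
time: 10.1
tool_pos: [449.7, 268.7, 85.2]
tool_rot: [[-0.982, -0.191, -0.0], [-0.191, 0.982, -0.0], [0.001, -0.0, -1.0]]
wrist_force: [-0.2, 0.3, -2.1]
finger_gap: 0.24
```

>>> {"op": "jog_arm", "data": {
  "deltas": [
    [0, 0, 0, 0, 0, 0.07, 1],
    [0, 0, 0, 0, 0, 0, 1],
    [0, 0, 0, 0, 0, 0, 1]
  ]
}}

```text
time: 10.4
tool_pos: [450.8, 269.3, 80.3]
tool_rot: [[-0.982, -0.19, 0.001], [-0.19, 0.982, 0.001], [-0.001, 0.0, -1.0]]
wrist_force: [0.7, 1.1, -2.1]
finger_gap: 0.252
```

```bash
python3 -c "
from h import *;jigpos()
cv2.imwrite('pics/s3.png',cv2.convertScaleAbs(cv2.resize(cams.grab_frame('side')[130:360,160:420],None,fx=2.5,fy=2.5),alpha=1.3))"
```

```text
t 10.4 jig [-36.7 226.2] z 80.3 heading-jig 89.98 tilt [ 0.001  0.001 -1.   ] F [ 0.8  0.9 -2.1] gap 0.252 q [  52.   14.  -28.    0.  -48. -131.]
```

View pics/s3.png

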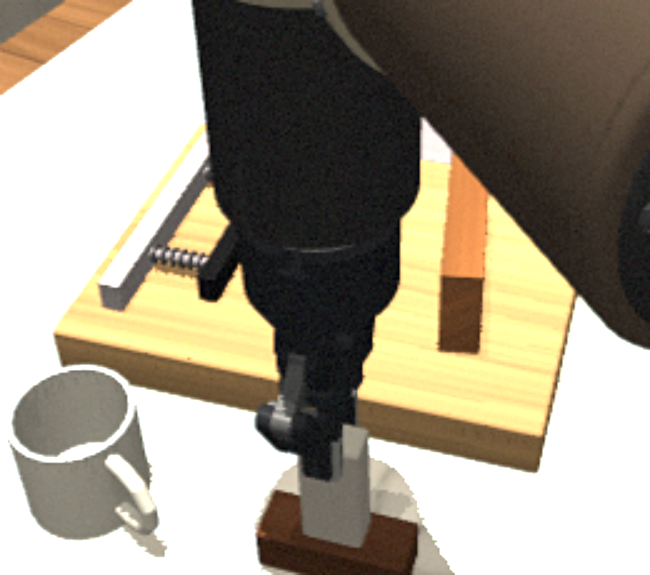

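Head hovers about 6 mm above the counter. Lowering it to contact.

>>> {"op": "jog_arm", "data": {
  "deltas": [
    [0, 0, 0, 0, 0, 0.03, 1],
    [0, 0, 0, 0, 0, 0.02, 1],
    [0, 0, 0, 0, 0, 0.01, 1],
    [0, 0, 0, 0, 0, 0.005, 1],
    [0, 0, 0, 0, 0, 0, 1],
    [0, 0, 0, 0, 0, 0, 1]
  ]
}}

```text
time: 11.05
tool_pos: [450.3, 268.9, 73.8]
tool_rot: [[-0.982, -0.191, 0.001], [-0.191, 0.982, 0.0], [-0.001, 0.0, -1.0]]
wrist_force: [-3.6, -1.7, 5.5]
finger_gap: 0.245
```

>>> {"op": "jog_arm", "data": {
  "deltas": [
    [0, 0, 0, 0, 0, 0, 0.3],
    [0, 0, 0, 0, 0, 0, 0],
    [0, 0, 0, 0, 0, 0, -0.5],
    [0, 0, 0, 0, 0, 0, -1],
    [0, 0, 0, 0, 0, 0, -1],
    [0, 0, 0, 0, 0, 0, -1],
    [0, 0, 0, 0, 0, 0, -1],
    [0, 0, 0, 0, 0, -0.1, -1]
  ]
}}

```text
time: 11.85
tool_pos: [449.5, 268.1, 82.1]
tool_rot: [[-0.982, -0.19, -0.002], [-0.19, 0.982, -0.002], [0.002, -0.001, -1.0]]
wrist_force: [0.2, -0.2, -0.1]
finger_gap: 0.999
```

>>> {"op": "jog_arm", "data": {
  "deltas": [
    [0, 0, 0, 0, 0, -0.25, -1],
    [0, 0, 0, 0, 0, -0.4, -1],
    [0, 0, 0, 0, 0, -0.4, -1],
    [0, 0, 0, 0, 0, -0.4, -1],
    [0, 0, -0.26, 0, 0, 0, -1],
    [0, 0, -0.26, 0, 0, 0, -1],
    [0, 0, -0.26, 0, 0, 0, -1],
    [0, 0, -0.26, 0, 0, 0, -1]
  ]
}}

```text
time: 12.65
tool_pos: [450.1, 268.7, 228.9]
tool_rot: [[-0.737, -0.675, 0.001], [-0.675, 0.737, 0.001], [-0.001, 0.0, -1.0]]
wrist_force: [0.4, -0.3, -1.0]
finger_gap: 1.001
```

>>> {"op": "jog_arm", "data": {
  "deltas": [
    [0, 0, -0.26, 0, 0, 0, -1],
    [0, 0, -0.26, 0, 0, 0, -1],
    [0, 0, -0.26, 0, 0, 0, -1],
    [0, 0, -0.26, 0, 0, 0, -1],
    [0, 0, -0.26, 0, 0, 0, -1],
    [0, 0, -0.26, 0, 0, 0, -1],
    [0, 0, -0.26, 0, 0, 0, -1],
    [0, 0, -0.26, 0, 0, 0, -1]
  ]
}}

```text
time: 13.45
tool_pos: [450.1, 268.7, 228.8]
tool_rot: [[0.257, -0.966, 0.0], [-0.966, -0.257, 0.0], [-0.0, -0.001, -1.0]]
wrist_force: [0.4, -0.6, -0.7]
finger_gap: 1.001
```

```bash
python3 -c "
from h import *;jigpos();print(state()['tool_rot'].round(3));print(cams.camera_params('wrist'))"
```

```text
t 13.45 jig [-37.5 225.8] z 228.8 heading-jig -176.11 tilt [ 0.  0. -1.] F [ 0.3 -0.7 -0.7] gap 1.001 q [ 52.   6. -16.   0. -68. -37.]
[[ 0.257 -0.966  0.   ]
 [-0.966 -0.257  0.   ]
 [-0.    -0.001 -1.   ]]
{'intrinsics': array([[309.70691629,   0.        , 320.35917431],
       [  0.        , 309.70691629, 200.01218135],
       [  0.        ,   0.        ,   1.        ]]), 'rvec': array([-0.39781224,  3.05454002,  0.41335402]), 'tvec': array([ 504.24931862, -178.42137849,  356.98189188])}
```

>>> {"op": "jog_arm", "data": {
  "deltas": [
    [0, 0, -0.21, 0, 0, 0, -1],
    [0, 0, 0, 0.2, 0.055, 0, -1],
    [0, 0, 0, 0.4, 0.12, 0, -1],
    [0, 0, 0, 0.45, 0.13, 0, -1],
    [0, 0, 0, 0.45, 0.13, 0, -1],
    [0, 0, 0, 0.4, 0.12, 0, -1],
    [0, 0, 0, 0.25, 0.07, 0, -1],
    [0, 0, 0, 0, 0, 0, -1]
  ]
}}

```text
time: 14.25
tool_pos: [467.8, 42.4, 228.7]
tool_rot: [[0.352, -0.936, 0.001], [-0.936, -0.352, 0.0], [0.0, -0.0, -1.0]]
wrist_force: [0.4, -0.2, 0.0]
finger_gap: 1.001
```

```bash
python3 -c "
from h import *;import pickle
jigpos();c=cams.camera_params('wrist');R=cv2.Rodrigues(c['rvec'])[0];print('cam',-R.T@c['tvec'],R)
pickle.dump(c,open('w1.pkl','wb'))
f=cams.grab_frame('wrist');cv2.imwrite('pics/w1raw.png',f);cv2.imwrite('pics/w1.png',cv2.convertScaleAbs(cv2.resize(f,(800,500),interpolation=cv2.INTER_CUBIC),alpha=1.4))"
```

```text
t 14.25 jig [-63.3   0.3] z 228.7 heading-jig -170.42 tilt [ 0.001  0.    -1.   ] F [ 0.3 -0.3  0. ] gap 1.001 q [ 29.  -0. -22.   0. -68.  -9.]
cam [491.35773918 -20.59788441 391.99885412] [[-0.93648799 -0.35069826 -0.0009892 ]
 [-0.33838827  0.90286797  0.26518447]
 [-0.09210661  0.2486768  -0.96419719]]
```

View pics/w1.png

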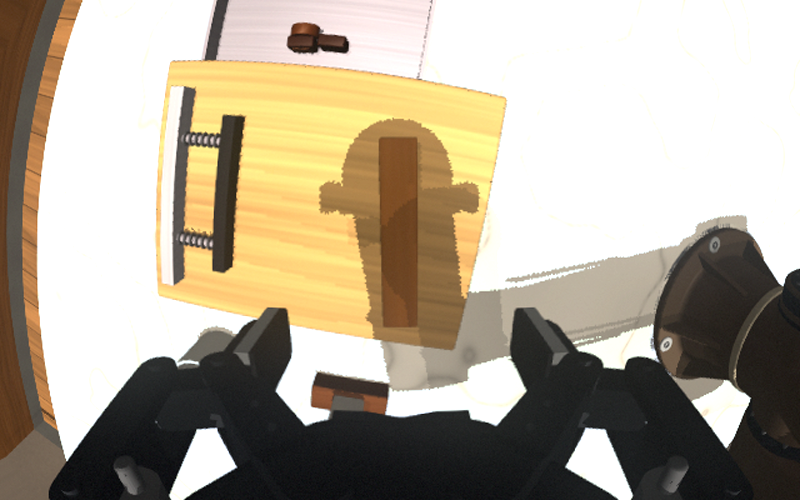

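Wrist view: tablets lie in the tray around (318,40), sweeper stands alone at (350,392), panel top spans (379,138)–(417,327), bar spans (233,116)–(223,270). Computing the panel relative to the bar.

```bash
python3 - <<'E'
from h import *;import pickle
c=pickle.load(open('w1.pkl','rb'));R=cv2.Rodrigues(c['rvec'])[0];t=c['tvec'].ravel();K=c['intrinsics']
def w(u,v,z):
    p=(np.array([u,v])/1.25-K[:2,2])/K[0,0];r=np.hypot(*p)
    d=np.r_[p/r*np.sin(r),np.cos(r)];C=-R.T@t;d=R.T@d
    q=(C+d*(z-C[2])/d[2])[:2]-J;a=np.radians(YAW);return np.array([[np.cos(a),np.sin(a)],[-np.sin(a),np.cos(a)]])@q
for n,u,v,z in[("pan+-",379,138,110),("pan--",418,137,110),("pan-+",417,327,110),("pan++",382,327,110),("bar-L",222,116,63),("bar+L",213,269,63),("fence-L",172,87,64),("fence+L",163,284,64),("b+-",170,61,40),("b++",160,295,40),("b--",507,98,40),("b-+",453,350,40)]:
    print(n,w(u,v,z).round(1))
f=cv2.imread("pics/w1raw.png")[0:70,215:300]
cv2.imwrite("pics/tray.png",cv2.resize(f,None,fx=6,fy=6,interpolation=cv2.INTER_CUBIC))
E
```

```text
pan+- [-35.7 -69.4]
pan-- [-63.3 -74.7]
pan-+ [-88.7  72.1]
pan++ [-60.7  76.8]
bar-L [111.8 -73.3]
bar+L [109.8  72.4]
fence-L [171.6 -98.3]
fence+L [170.9 100.2]
b+- [ 196.1 -128.2]
b++ [192.5 127. ]
b-- [-140.2 -129. ]
b-+ [-140.1  127.4]
```

View pics/tray.png

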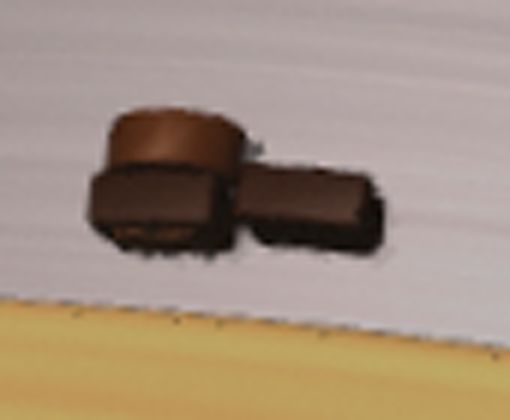

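All three tablets are in the tray. Descending on the panel and pinching.

>>> {"op": "jog_arm", "data": {
  "deltas": [
    [0, 0, 0, -0.013, -0.023, 0.2, -1],
    [0, 0, 0, 0, 0, 0.4, -1],
    [0, 0, 0, 0, 0, 0.4, -1],
    [0, 0, 0, 0, 0, 0.3, -1],
    [0, 0, 0, 0, 0, 0.2, -1],
    [0, 0, 0, 0, 0, 0.03, -1],
    [0, 0, 0, 0, 0, 0, -1],
    [0, 0, 0, 0, 0, 0, -0.4]
  ]
}}

```text
time: 15.1
tool_pos: [470.9, 48.3, 76.2]
tool_rot: [[0.357, -0.934, 0.002], [-0.934, -0.357, 0.001], [0.0, -0.002, -1.0]]
wrist_force: [-0.1, 0.1, 0.4]
finger_gap: 0.859
```

>>> {"op": "jog_arm", "data": {
  "deltas": [
    [0, 0, 0, 0, 0, 0, 0],
    [0, 0, 0, 0, 0, 0, 0.2],
    [0, 0, 0, 0, 0, 0, 0.4],
    [0, 0, 0, 0, 0, 0, 0.6],
    [0, 0, 0, 0, 0, 0, 1],
    [0, 0, 0, 0, 0, 0, 1],
    [0, 0, 0, 0, 0, 0, 1],
    [0, 0, 0, 0, 0, 0, 1]
  ],
  "grip_force": 60
}}

```text
time: 15.9
tool_pos: [470.2, 47.7, 75.8]
tool_rot: [[0.356, -0.934, 0.001], [-0.934, -0.356, 0.0], [0.0, -0.001, -1.0]]
wrist_force: [-3.2, 0.2, 6.7]
finger_gap: 0.303
```

```bash
python3 -c "
from h import *;jigpos()"
```

```text
t 15.9 jig [-59.9   5.1] z 75.8 heading-jig -170.12 tilt [ 0.001  0.    -1.   ] F [-3.1  0.8  6.7] gap 0.303 q [ 30.   9. -35.   0. -46.  -9.]
```

>>> {"op": "jog_arm", "data": {
  "deltas": [
    [0, 0, 0, 0, 0, -0.05, 1],
    [0, 0, 0, 0, 0, -0.05, 1],
    [0, 0, 0.11, 0, 0, 0, 1],
    [0, 0, 0.11, 0, 0, 0, 1],
    [0, 0, 0.11, 0, 0, 0, 1],
    [0, 0, 0, 0.02, -0.15, 0, 1],
    [0, 0, 0, 0, -0.3, 0, 1],
    [0, 0, 0, 0, -0.3, 0, 1]
  ]
}}

```text
time: 16.7
tool_pos: [544.8, 60.1, 85.4]
tool_rot: [[0.19, -0.982, 0.0], [-0.982, -0.19, 0.0], [-0.0, -0.0, -1.0]]
wrist_force: [-0.6, 0.2, -2.3]
finger_gap: 0.307
```

>>> {"op": "jog_arm", "data": {
  "deltas": [
    [0, 0, 0, 0, -0.3, 0, 1],
    [0, 0, 0, 0, -0.2, 0, 1],
    [0, 0, 0, 0, 0, 0, 1],
    [0, 0, 0, 0, 0, 0, 1],
    [0, 0, 0, 0, 0, 0, 1]
  ]
}}

```text
time: 17.2
tool_pos: [592.2, 69.2, 84.7]
tool_rot: [[0.19, -0.982, -0.001], [-0.982, -0.19, -0.0], [-0.0, 0.001, -1.0]]
wrist_force: [-0.6, -1.3, -2.5]
finger_gap: 0.307
```

```bash
python3 -c "
from h import *;import pickle
jigpos();c=cams.camera_params('wrist')
pickle.dump(c,open('w2.pkl','wb'))
f=cams.grab_frame('wrist');cv2.imwrite('pics/w2raw.png',f);cv2.imwrite('pics/w2.png',cv2.convertScaleAbs(cv2.resize(f[60:330,150:500],None,fx=2.2,fy=2.2,interpolation=cv2.INTER_CUBIC),alpha=1.3))"
```

```text
t 17.2 jig [63.9  2.9] z 84.7 heading-jig -180.05 tilt [-0.001 -0.    -1.   ] F [-0.8 -1.1 -2.5] gap 0.307 q [ 25.  19. -19.  -0. -52. -14.]
```

View pics/w2.png

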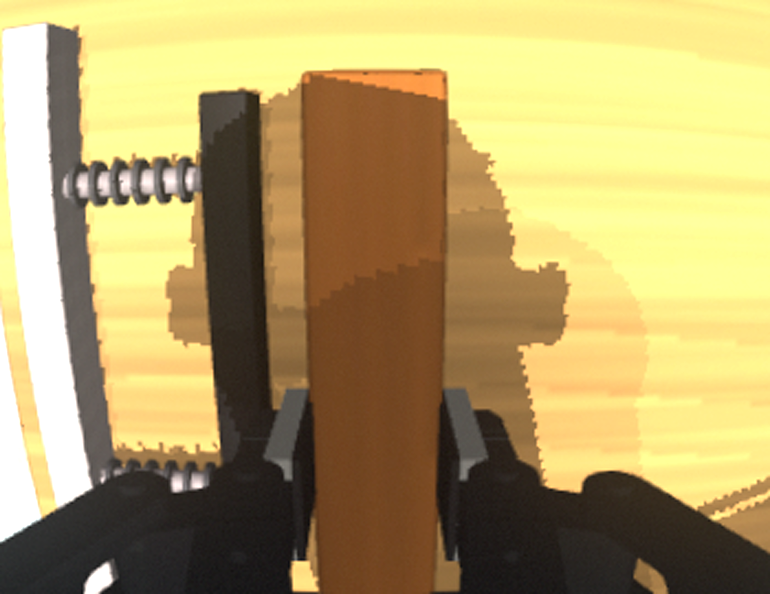

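Wrist view: panel square in the pads, -y end at row 72, bar's -y end at row 93. Computing the end offset.

```bash
python3 - <<'E'
from h import *;import pickle
c=pickle.load(open('w2.pkl','rb'));R=cv2.Rodrigues(c['rvec'])[0];t=c['tvec'].ravel();K=c['intrinsics'];C=-R.T@t
a=np.radians(YAW);M=np.array([[np.cos(a),np.sin(a)],[-np.sin(a),np.cos(a)]])
print("cam jig",M@(C[:2]-J),C[2])
def w(u,v,z):
    p=(np.array([u/2.2+150,v/2.2+60])-K[:2,2])/K[0,0];r=np.hypot(*p)
    d=R.T@np.r_[p/r*np.sin(r),np.cos(r)]
    return M@((C+d*(z-C[2])/d[2])[:2]-J)
for n,u,v,z in[("panL",303,73,119),("panR",446,72,119),("panLfar",312,380,119),("panRfar",443,380,119),("barL",201,94,63),("barTopR",246,93,63),("barLfar",217,420,63),("fenceL",5,27,64),("fenceR",48,25,64)]: print(n,w(u,v,z).round(1))
E
```

```text
cam jig [ 63.97212161 -64.44381481] 248.0469603973126
panL [ 77.3 -74.5]
panR [ 50.6 -74.6]
panLfar [ 76.8 -13.7]
panRfar [ 50.1 -13.7]
barL [111.3 -74.2]
barTopR [ 98.7 -73.9]
barLfar [111.9  21.7]
fenceL [172.4 -99.6]
fenceR [157.6 -98.2]
```

Ends agree to about 0.5 mm and the panel is square, so I lower it onto the board.

>>> {"op": "jog_arm", "data": {
  "deltas": [
    [0, 0, 0, 0, 0, 0.04, 1],
    [0, 0, 0, 0, 0, 0.03, 1],
    [0, 0, 0, 0, 0, 0.015, 1],
    [0, 0, 0, 0, 0, 0.003, 1],
    [0, 0, 0, 0, 0, 0, 1],
    [0, 0, 0, 0, 0, 0, 1]
  ]
}}

```text
time: 17.85
tool_pos: [593.2, 69.5, 76.1]
tool_rot: [[0.19, -0.982, 0.0], [-0.982, -0.19, 0.0], [-0.0, -0.0, -1.0]]
wrist_force: [-0.4, -1.1, -2.0]
finger_gap: 0.307
```

>>> {"op": "jog_arm", "data": {
  "deltas": [
    [0, 0, 0, 0, 0, 0.005, 1],
    [0, 0, 0, 0, 0, 0, 1],
    [0, 0, 0, 0, 0, 0, 1],
    [0, 0, 0, 0, 0, 0, 1]
  ]
}}

```text
time: 18.25
tool_pos: [593.3, 69.5, 75.9]
tool_rot: [[0.19, -0.982, 0.0], [-0.982, -0.19, 0.0], [-0.0, -0.0, -1.0]]
wrist_force: [-1.1, 0.1, 2.1]
finger_gap: 0.309
```

In contact with the board at about 4 N. Pushing towards the bar.

>>> {"op": "jog_arm", "data": {
  "deltas": [
    [0, 0, 0, 0, -0.06, 0, 1],
    [0, 0, 0, 0, -0.08, 0, 1],
    [0, 0, 0, 0, -0.06, 0, 1],
    [0, 0, 0, 0, -0.05, 0, 1],
    [0, 0, 0, 0, -0.05, 0, 1],
    [0, 0, 0, 0, -0.03, 0, 1],
    [0, 0, 0, 0, 0, 0, 1],
    [0, 0, 0, 0, 0, 0, 1]
  ]
}}

```text
time: 19.05
tool_pos: [622.6, 74.7, 76.0]
tool_rot: [[0.19, -0.982, -0.006], [-0.982, -0.19, -0.002], [0.001, 0.006, -1.0]]
wrist_force: [-14.8, -0.2, 15.7]
finger_gap: 0.306
```

```bash
python3 -c "
from h import *;jigpos();print(state()['ft_torque'])"
```

```text
t 19.05 jig [94.8  2.4] z 76.0 heading-jig -180.05 tilt [-0.006 -0.002 -1.   ] F [-14.6   2.6  15.7] gap 0.306 q [ 25.  23. -15.  -0. -53. -14.]
[-0.40299994  6.33750854 -0.02117959]
```

Bar contact made at about 5 N, but the board load has grown to 16 N with a 0.35° lean. Easing up, correcting the tilt and pushing on.

>>> {"op": "jog_arm", "data": {
  "deltas": [
    [0.01, 0, 0, 0, 0, -0.006, 1],
    [0, 0, 0, 0, -0.03, 0, 1],
    [0, 0, 0, 0, -0.02, 0, 1],
    [0, 0, 0, 0, 0, 0, 1],
    [0, 0, 0, 0, 0, 0, 1],
    [0, 0, 0, 0, 0, 0, 1]
  ]
}}

```text
time: 19.65
tool_pos: [626.3, 75.4, 76.0]
tool_rot: [[0.19, -0.982, -0.003], [-0.982, -0.19, -0.002], [0.001, 0.003, -1.0]]
wrist_force: [-17.9, -0.2, 16.4]
finger_gap: 0.308
```

```bash
python3 -c "
from h import *;jigpos();print(state()['ft_torque'])"
```

```text
t 19.65 jig [98.6  2.4] z 76.0 heading-jig -180.07 tilt [-0.003 -0.002 -1.   ] F [-17.6   3.2  16.4] gap 0.308 q [ 25.  23. -15.   0. -53. -14.]
[-0.36756892  7.14740828  0.0079431 ]
```

>>> {"op": "jog_arm", "data": {
  "deltas": [
    [0, 0, 0, 0, 0, -0.006, 1],
    [0, 0, 0, 0, 0, -0.006, 1],
    [0.005, 0, 0, 0, -0.02, 0, 1],
    [0, 0, 0, 0, 0, 0, 1],
    [0, 0, 0, 0, 0, 0, 1],
    [0, 0, 0, 0, 0, 0, 1]
  ]
}}

```text
time: 20.25
tool_pos: [627.8, 75.7, 76.0]
tool_rot: [[0.189, -0.982, -0.002], [-0.982, -0.189, -0.001], [0.001, 0.002, -1.0]]
wrist_force: [-14.4, -0.6, 9.2]
finger_gap: 0.31
```

```bash
python3 -c "
from h import *;jigpos();print(state()['ft_torque'])"
```

```text
t 20.25 jig [100.1   2.4] z 76.0 heading-jig -180.1 tilt [-0.002 -0.001 -1.   ] F [-14.3   2.2   9.2] gap 0.31 q [ 25.  23. -14.   0. -53. -14.]
[-0.34450172  6.22805616  0.01042581]
```

>>> {"op": "jog_arm", "data": {
  "deltas": [
    [0, 0, 0, 0, 0, -0.007, 1],
    [0.005, 0, 0, -0.004, -0.02, 0, 1],
    [0, 0, -0.003, 0, -0.015, 0, 1],
    [0, 0, 0, 0, 0, 0, 1],
    [0, 0, 0, 0, 0, 0, 1],
    [0, 0, 0, 0, 0, 0, 1]
  ]
}}

```text
time: 20.85
tool_pos: [630.5, 76.2, 76.0]
tool_rot: [[0.19, -0.982, -0.001], [-0.982, -0.19, -0.001], [0.001, 0.001, -1.0]]
wrist_force: [-14.8, -1.9, 5.9]
finger_gap: 0.309
```

```bash
python3 -c "
from h import *;jigpos();print(state()['ft_torque'])"
```

```text
t 20.85 jig [102.8   2.4] z 76.0 heading-jig -180.03 tilt [-0.001 -0.001 -1.   ] F [-14.9   0.9   5.9] gap 0.309 q [ 25.  23. -14.   0. -53. -14.]
[-0.95440105  6.27522752 -0.02673571]
```

>>> {"op": "jog_arm", "data": {
  "deltas": [
    [0, 0, 0, 0, 0, -0.004, 1],
    [0, 0, 0, 0, 0, 0, 1],
    [0, 0, 0, 0, 0, 0, 1],
    [0, 0, 0, 0, 0, 0, 1],
    [0, 0, 0, 0, 0, 0, 1]
  ]
}}

```text
time: 21.35
tool_pos: [630.4, 76.2, 76.0]
tool_rot: [[0.19, -0.982, -0.001], [-0.982, -0.19, -0.001], [0.001, 0.001, -1.0]]
wrist_force: [-15.4, -2.5, 2.9]
finger_gap: 0.31
```

```bash
python3 -c "
from h import *;import pickle
jigpos();c=cams.camera_params('wrist');pickle.dump(c,open('w3.pkl','wb'))
f=cams.grab_frame('wrist');a=cv2.resize(f[60:330,110:500],(800,554),interpolation=cv2.INTER_CUBIC)
g=cv2.resize(cams.grab_frame('side')[170:370,160:420],(260,200));a[354:,540:]=g
cv2.imwrite('pics/w3.png',cv2.convertScaleAbs(a,alpha=1.3));jigpos()"
```

```text
t 21.35 jig [102.8   2.4] z 76.0 heading-jig -180.04 tilt [-0.001 -0.001 -1.   ] F [-15.6   0.5   2.9] gap 0.31 q [ 25.  23. -14.   0. -53. -14.]
t 21.45 jig [102.8   2.4] z 76.0 heading-jig -180.04 tilt [-0.001 -0.001 -1.   ] F [-14.7   0.9   3.5] gap 0.308 q [ 25.  23. -14.   0. -53. -14.]
```

View pics/w3.png

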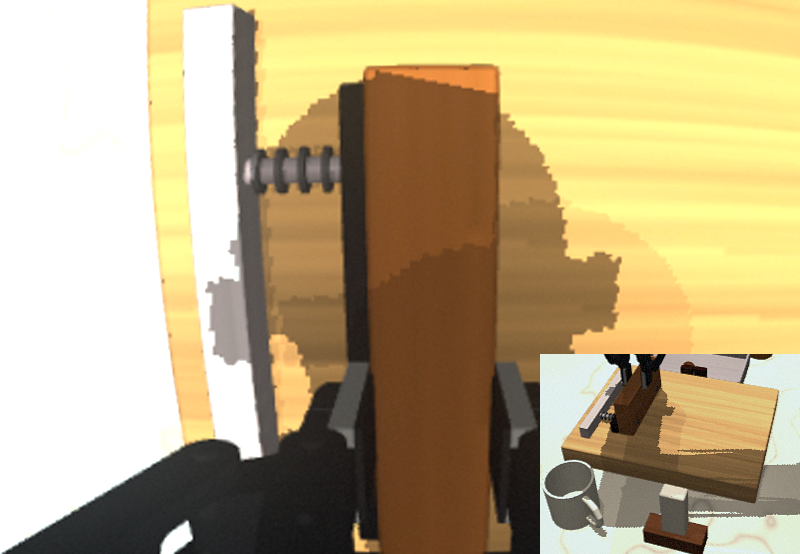

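Final wrist view: bar's back top edge at (340,84), fence top edges at (183,10) and (232,6), panel's -y end at row 67. The inset shows the sweeper standing and the mug in place. Using the fence as reference for the bar's travel.

```bash
python3 - <<'E'
from h import *;import pickle
c=pickle.load(open('w3.pkl','rb'));R=cv2.Rodrigues(c['rvec'])[0];t=c['tvec'].ravel();K=c['intrinsics'];C=-R.T@t
a=np.radians(YAW);M=np.array([[np.cos(a),np.sin(a)],[-np.sin(a),np.cos(a)]]);k=800/390
def w(u,v,z):
    p=(np.array([u/k+110,v/k+60])-K[:2,2])/K[0,0];r=np.hypot(*p)
    d=R.T@np.r_[p/r*np.sin(r),np.cos(r)]
    return M@((C+d*(z-C[2])/d[2])[:2]-J)
for n,u,v,z in[("panL",365,68,110),("panR",498,67,110),("panLfar",374,340,110),("barL",340,84,63),("barLfar",347,340,63),("fenceL",184,10,64),("fenceR",232,6,64)]: print(n,w(u,v,z).round(1))
s=state();print(s["time"],s["wrist_force"])
E
```

```text
panL [116.1 -74.9]
panR [ 89.4 -75.1]
panLfar [115.3 -17.3]
barL [127.9 -74.3]
barLfar [ 1.28e+02 -1.00e-01]
fenceL [173.3 -98.7]
fenceR [158.6 -98.4]
21.45 [-14.58235763  -1.93693608   3.51638762]
```

Bar travel reads about 17 mm, so about 10 N. The wrist reads about 15 N including board friction, so I back off a touch to relieve that friction.

>>> {"op": "jog_arm", "data": {
  "deltas": [
    [0, 0, 0, 0, 0.004, 0, 1],
    [0, 0, 0, 0, 0, 0, 1],
    [0, 0, 0, 0, 0, 0, 1],
    [0, 0, 0, 0, 0, 0, 1],
    [0, 0, 0, 0, 0, 0, 1],
    [0, 0, 0, 0, 0, 0, 1]
  ]
}}

```text
time: 22.05
tool_pos: [630.3, 76.2, 76.0]
tool_rot: [[0.19, -0.982, -0.0], [-0.982, -0.19, -0.001], [0.001, 0.001, -1.0]]
wrist_force: [-13.7, -1.9, 1.0]
finger_gap: 0.312
```

```bash
python3 -c "
from h import *;jigpos()"
```

```text
t 22.05 jig [102.7   2.5] z 76.0 heading-jig -180.03 tilt [-0.    -0.001 -1.   ] F [-13.8   0.7   1. ] gap 0.312 q [ 25.  23. -14.   0. -53. -14.]
```

>>> {"op": "jog_arm", "data": {
  "deltas": [
    [0, 0, 0, 0, 0.006, 0.002, 1],
    [0, 0, 0, 0, 0.006, 0.002, 1],
    [0, 0, 0, 0, 0, 0, 1],
    [0, 0, 0, 0, 0, 0, 1],
    [0, 0, 0, 0, 0, 0, 1],
    [0, 0, 0, 0, 0, 0, 1]
  ]
}}

```text
time: 22.65
tool_pos: [630.1, 76.2, 75.9]
tool_rot: [[0.19, -0.982, 0.001], [-0.982, -0.19, -0.001], [0.001, -0.001, -1.0]]
wrist_force: [-11.1, -3.6, 2.1]
finger_gap: 0.313
```

```bash
python3 -c "
from h import *;jigpos()"
```

```text
t 22.65 jig [102.5   2.5] z 75.9 heading-jig -180.02 tilt [ 0.001 -0.001 -1.   ] F [-11.6  -1.4   2.1] gap 0.313 q [ 25.  23. -14.   0. -53. -14.]
```

Wrist force is now 11.6 N, bar travel about 16.5 mm, board load about 4 N, and the panel is square to 0.1°. Handing in.

```bash
python3 -c "
from h import *;print(ctrl.sign_off());jigpos()"
```

```text
the job is handed in; nothing more can be done
None
the job is handed in; nothing more can be done
```

The job is done and handed in at 22.65 s, with the gripper still holding the panel pressed against the bar.

- **Tablets:** I swept all three off the board with the sweeper, and a wrist-camera crop shows all three in the tray.
- **Sweeper:** it stands upright on the counter at the +y side of the jig, released. It shows standing in later wrist and side pictures.
- **Panel:** it is pinched at the top, pressed against the bar and square to about 0.1°. Its ends line up with the bar's to about 0.7 mm. It stands on the board with about 4 N of load.
- **Press:** the wrist reads 11.6 N along the push, including a little board friction. The bar has travelled about 16.5 mm by tool position, which is about 10 N and far from the 40 mm end stop.
- **Jar, mug and screwdriver:** I never moved near the jar or screwdriver. The mug is in place in the last side picture. The jar and screwdriver were last seen in place just after the sweep, and I did not check them again.

**Disagreements and gaps:**
- While pushing, the wrist read up to 17.6 N because the panel was pressing too hard on the board. I eased it up to relieve that.
- Position and wrist force still differ by 1–2 N, which is within friction and calibration error.
- I took no picture after the last fine back-off.

I viewed 12 pictures, two over the budget.

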